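# Stack pouch cells with a separator, then hold the sprung rod at its mark

## Robot

A 6-joint arm with a two-finger parallel gripper is mounted at the origin on a cart in front of the work surface, level with it; the furniture and walls round the work are solid. World frame = base frame: x ahead of the robot, y to its left, z up, the work surface at z = 0. Lengths are in m, angles in rad, forces in N, time in s.
With the tool pointing down it reaches from about 0.425 to 0.95 m from the base axis. Payload 3.5 kg.
Tool frame: the origin (TCP) lies midway between the tips of the shut fingers; the grasp point (between the pads) lies 19 mm behind it (ctrl.hold_point_z is the distance from the TCP to the grasp point, in m); z points along the fingers, y is the line along which they close (so a half turn about z gives the same grasp; the last joint's range is limited). The gripper opens to 85 mm and grips with 20 to 120 N. Pads are 22 mm wide; open, the fingers measure 114 mm over their backs; the gripper's body (76 mm by 85 mm) begins 54 mm behind the grasp point. The pads swing forward as they close: fully open they stand 13 mm farther back than shut.
Start: joints at [-1.288, 0.286, 1.577, -0, 1.279, -0.15], TCP at [0.283, -0.613, 0.231] pointing down, gripper open.
Joint ranges: [-2.77, 2.77], [-0.9, 2.22], [0.21, 2.48], [-1.53, 4.67], [0.24, 2.81], [-2.84, 2.84]. Speed limits (rad/s): [2.79, 2.79, 3.14, 3.14, 3.14, 3.14].

## Interface

Orientations are given as a unit quaternion [x, y, z, w].
In Python, from plant import readout, cams, sign_off, ctrl gives the robot as it stands. The module is installed in compiled form; this text tells all that it offers.
- The arm moves only by the tool step_arm, never from a script. Its argument "increments" is a list of rows, each a list of 2 entries, a list of its own where there are three numbers: the shift along the world's x, y, z in mm, then the turn, a rotation vector about the world's x, y, z in rad. In form: [[[x, y, z], [rx, ry, rz]], ...]. A call has 1 to 8 rows; each row shifts and turns the commanded pose from where the row before left it; what a row does not reach is not made up. A row lasts 1/12 s, in which the tool goes at most 41.7 mm and 7.16 degrees, less where a joint would pass 70% of its speed; a pose out of reach is approached as far as the arm can. A call is refused whole if a number of a shift passes 41.7 or a number of a turn 0.125, either way. A call with a gripper value outside its range is refused whole. "fingers" is the opening, from -1 (shut) to 1 (fully open), set as the call begins (left out, the last holds). The fingers move at their own pace and stop on an object; "grip_force" is the grip in N (left out, the last holds). Time passes only in rows, so rows that do not move let the fingers close. It gives the time, the measured TCP pose, the force, the opening and the grip force at its end, in the units of the state.
- readout.get_state(): the state, without advancing time (a new reading comes with each control period).
- cams.read_camera(name): name is "scene" or "side" or "wrist"; returns the picture (384x512x3 uint8, red, green, blue); there is no depth.
- cams.get_calibration(name): a dict with "fx", "fy", "cx", "cy" (pixels), "eye" and "rotation" of the camera in the world; the wrist camera has in their place "T_tool_cam" (4x4, takes a point from camera to tool coordinates, whose origin is the TCP and whose axes are the flange's). Camera axes: x right, y up, looking along -z (the intrinsics and any distortion apply to the point x, -y, -z); pixel columns grow to the right and rows downward; lengths in m; the calibration is good to about 2 mm. A picture is of the moment at which its call begins: read the wrist's pose just before it. get_calibration takes no time and is no camera call.
- sign_off(): hands the job in; it is judged then, once.
The state is a dict: "time": time; "qpos": joint angles; "dq": joint speeds; "joint_efforts": joint torques, N m; "eef_pos": TCP position; "tcp_rot": TCP orientation; "contact_force": force on the tool from outside, world axes, zero at the start; "wrist_torque": the same for the moment, N m; "opening": opening from 0.0 (shut) to 1.0 (fully open); "finger_force": force on a finger pad.
Only numpy, scipy, OpenCV 4.12 (cv2) and the standard library are available. Lean on these libraries where they do the work, as an engineer would, in place of code of your own. Each camera call takes 0.05 s, during which the arm holds its last target. There are 200 camera calls.

## Task

Make the two loose pouch cells safe for storage: lay the green insulating sheet flat and squarely centred on the cell that lies in the holder, then set the other cell flat on the sheet, centred, its long sides along the sheet's; set both down, do not drop them. Then take the upright black handle of the holder's sprung rod, pull the rod out over the stack until its whole red band has just come out of the tube, and finish holding it there against the spring, because it is pinned only afterwards. Leave the stack as laid and the bottle, dish and tub where they stand.

Things in the scene. Friction and masses are not known exactly. Their poses are not given: they have to be found in the camera images.
- holder: fixed cell holder: aluminium plate 100 (x) x 270 (y, -205 to +65) x 8 mm; nest in it; a steel tube along y on two blue saddles, axis 52 mm, top of its collars 63 mm above the bench. Origin on the bench under the nest's centre; +y is the way the rod pulls out; the stack's long side lies along y
- nest (a point): centre of the nest's floor, 8 mm above the bench; axes as the holder. The pocket is 46 (x) x 84 (y) mm with a grey rim 4 mm high, 3 mm thick
- tube_mouth (a point): centre of the tube's mouth, 100 mm on the -y side of the nest's centre, 52 mm above the bench
- rod (a joint): how far the 10 mm steel rod is pulled out, m, along the holder's +y: 0 fully in (start), 0.085 end stop. A spring pulls it back with 4 N at 0 and 1 N more per 10 mm. A red band 10 mm wide on the rod, hidden in the tube at first, is wholly out, its rear edge level with the tube's mouth, at 0.065
- rod_grip (a point): grip point in the upright black handle on the rod's end (24 mm along the holder's x, 14 along y, yellow stripe, top 16 mm above this point), on its centre line, 82 mm above the bench; moves with the rod. Rod in: 80 mm on the -y side of the nest's centre. Fingertips more than 65 mm above the bench clear the tube
- lower_cell: flat black pouch cell 80 x 42 mm, 8 mm thick (body 75 mm long, x -40 to +35, then thin tabs), lying in the nest; origin at the centre of its underside, x along its length (along the holder's y)
- sheet: stiff green insulating sheet 94 (x) x 60 (y) x 5 mm, 35 g, at first lying on the sheet block; origin at the centre of its underside, x along its length
- sheet_block: black rubber block 60 x 34 x 18 mm, fixed to the bench, carrying the sheet; origin at the centre of its underside, axes roughly as the sheet's
- upper_cell: flat black pouch cell 74 (x) x 50 (y) mm, 8 mm thick, 40 g (body x -37 to +31, then thin tabs), lying alone on the bench at first; origin at the centre of its underside, x along its length. Either end may point either way on the stack
- ipa_bottle: bystander: white bottle with red label band, 64 mm thick, 116 mm high; origin at the centre of its underside
- screw_dish: bystander: round steel dish 72 mm wide, 16 mm high; origin at the centre of its underside
- flux_tub: bystander: small yellow-lidded tub 43 mm wide, 24 mm high; origin at the centre of its underside
There are look-alikes about, which are no part of the job. What is shaped like the lower_cell but orange or yellow is not meant.

How it is judged:
On the way, in this order (a step that is already met when the one before it is completed fails the run):
1. the sheet lies flat and centred on the lower cell, let go (x of lower_cell in the frame of nest between -0.006 and 0.006 m and y of lower_cell in the frame of nest between -0.006 and 0.006 m and z of lower_cell in the frame of nest between -0.003 and 0.003 m and angle between the x axis of lower_cell and the y axis of holder, either way round below 0.15 rad and angle between each of lower_cell, sheet's own z axis and vertical below 0.08 rad and x of sheet in the frame of nest between -0.009 and 0.009 m and y of sheet in the frame of nest between -0.009 and 0.009 m and z of sheet in the frame of nest between 0.005 and 0.011 m and angle between the x axis of sheet and the y axis of holder, either way round below 0.14 rad and contact force between the fingers and sheet below 0.1 N and linear speed of sheet below 0.02 m/s), for 0.2 s.
2. the other cell lies flat and centred on the sheet, let go (x of sheet in the frame of nest between -0.009 and 0.009 m and y of sheet in the frame of nest between -0.009 and 0.009 m and z of sheet in the frame of nest between 0.005 and 0.011 m and angle between the x axis of each of sheet, upper_cell and the y axis of holder, either way round below 0.14 rad and angle between each of sheet, upper_cell's own z axis and vertical below 0.08 rad and x of upper_cell in the frame of nest between -0.009 and 0.009 m and y of upper_cell in the frame of nest between -0.009 and 0.009 m and z of upper_cell in the frame of nest between 0.01 and 0.016 m and contact force between the fingers and upper_cell below 0.1 N and linear speed of upper_cell below 0.02 m/s), for 0.2 s.
3. the rod is pulled out to its red band and held (value of joint rod between 0.059 and 0.072 m and contact force between the fingers and holder above 2 N), for 0.5 s.
At the end, for the whole second after the job is handed in: The gripper holds the rod still at 0.059 to 0.072 m, with 2 N or more on it. Lower cell in its nest (6 mm), sheet flat on it, upper cell flat on the sheet, both centred on the nest within 9 mm along and across, turned under 8 degrees, at rest, not touched by the fingers (all of step 2 and all of step 3 and x of lower_cell in the frame of nest between -0.006 and 0.006 m and y of lower_cell in the frame of nest between -0.006 and 0.006 m and z of lower_cell in the frame of nest between -0.003 and 0.003 m and angle between the x axis of lower_cell and the y axis of holder, either way round below 0.15 rad and angle between lower_cell's own z axis and vertical below 0.08 rad and velocity of joint rod between -0.01 and 0.01 m/s and contact force between the fingers and sheet below 0.1 N and linear speed of sheet below 0.02 m/s); the arm keeps its last pose, push and grip.
It fails at once if the sheet falls: moves faster than 0.6 m/s with no finger on it (a drop of some 18 mm) (linear speed of sheet above 0.6 m/s and contact force between the fingers and sheet below 0.1 N).
It fails at once if the upper cell falls: moves faster than 0.6 m/s with no finger on it (a drop of some 18 mm) (linear speed of upper_cell above 0.6 m/s and contact force between the fingers and upper_cell below 0.1 N).
It fails at once if the bottle, dish or tub is moved more than 20 mm (distance of any of ipa_bottle, screw_dish, flux_tub from where it was at the start of the episode above 0.02 m).
It also fails if it takes over 61 s, if anything falls off the work surface, if the arm or the gripper's body presses on something with over 40 N, if the wrist force passes 120 N, or if a joint passes its speed limit or range.

## Working session

There is one attempt and no reset: what is moved stays moved. The work goes in short steps, Python scripts to look and compute and a tool call to move; the robot and the scene stay as the last step left them, time stands still between calls to the robot, and variables do not carry over. Pictures are saved under pics/ and viewed, at most 10 in all, crops included, and the job is handed in when it is done.

Besides the shell and the picture viewer there is one more tool, called after "Request:" by a JSON object that holds its "method" and its "body". step_arm: Moves the arm, as the interface text tells. Its arguments: {"type":"object","properties":{"increments":{"type":"array","items":{"type":"array"}},"fingers":{"type":"number"},"grip_force":{"type":"number"}},"required":["increments"]}

```bash
mkdir -p pics; cat > h.py <<'E'
import numpy as np, cv2, json
from plant import readout, cams, sign_off, ctrl
from scipy.spatial.transform import Rotation as R
def cam(name):
    s=readout.get_state(); im=cams.read_camera(name); c=cams.get_calibration(name)
    if name=="wrist":
        T=np.eye(4);T[:3,:3]=R.from_quat(s["tcp_rot"]).as_matrix();T[:3,3]=s["eef_pos"]
        T=T@np.array(c["T_tool_cam"]); eye=T[:3,3];rot=T[:3,:3]
    else: eye=np.array(c["eye"]);rot=np.array(c["rotation"])
    if rot.shape!=(3,3): rot=R.from_quat(rot).as_matrix()
    return im,(c,eye,rot)
def ray(C,uv,z):
    c,e,r=C; uv=np.atleast_2d(np.array(uv,float))
    d=np.c_[(uv[:,0]-c["cx"])/c["fx"],-(uv[:,1]-c["cy"])/c["fy"],-np.ones(len(uv))]@r.T
    return e+d*((z-e[2])/d[:,2])[:,None]
def proj(C,p):
    c,e,r=C; q=(np.atleast_2d(p)-e)@r
    return np.c_[c["cx"]-c["fx"]*q[:,0]/q[:,2],c["cy"]+c["fy"]*q[:,1]/q[:,2]]
def save(n,im): cv2.imwrite(f"pics/{n}.png",cv2.cvtColor(im,cv2.COLOR_RGB2BGR))
E
python3 - <<'E'
from h import *
a,C=cam("scene");b,D=cam("side");w,W=cam("wrist")
for n,i,c in(("a",a,C),("b",b,D),("w",w,W)): np.save(n,i); print({k:v for k,v in c[0].items()},c[1])
save("ab",cv2.resize(np.vstack([np.hstack([a,b])]),(1024,384))[:, :])
save("a",cv2.resize(a,(800,600)));save("b",cv2.resize(b,(800,600)))
print(readout.get_state(),ctrl.hold_point_z)
E
```

```text
{'fx': 438.627906524091, 'fy': 438.627906524091, 'cx': 259.39725224005343, 'cy': 184.2887933682625, 'eye': array([-0.42514167, -0.63673887,  0.57295612]), 'rotation': array([ 0.4869369 , -0.26567725, -0.41596843,  0.72060969])} [-0.42514167 -0.63673887  0.57295612]
{'fx': 497.2817943975096, 'fy': 497.2817943975096, 'cx': 256.5235652874333, 'cy': 184.07942382102195, 'eye': array([0.59034717, 1.30103985, 0.67287409]), 'rotation': array([0.01603726, 0.54766331, 0.83652761, 0.00540921])} [0.59034717 1.30103985 0.67287409]
{'fx': 284.51178732064585, 'fy': 284.51178732064585, 'cx': 255.05680776895878, 'cy': 193.43737765278485, 'T_tool_cam': array([[-9.72384264e-04,  9.59582937e-01,  2.81424308e-01,
         7.14958285e-02],
       [ 9.99999345e-01,  1.10296485e-03, -3.05597695e-04,
        -2.16599221e-04],
       [-6.03647453e-04,  2.81423826e-01, -9.59583381e-01,
        -1.42725591e-01],
       [ 0.00000000e+00,  0.00000000e+00,  0.00000000e+00,
         1.00000000e+00]])} [ 0.34784564 -0.58229904  0.37283114]
{'time': 0.15, 'qpos': array([-1.28798815e+00,  2.86996821e-01,  1.57784830e+00, -1.49131963e-05,
        1.27859791e+00, -1.49991441e-01]), 'dq': array([-8.23788282e-04, -3.31980181e-03, -5.25989503e-03,  8.04236530e-05,
        7.13803830e-05, -9.50622078e-04]), 'joint_efforts': array([ 7.49970350e-04, -4.06606829e+01, -2.93141484e+01, -1.18110020e-04,
        3.97510579e-03, -2.56580984e-05]), 'eef_pos': array([ 0.28298822, -0.61224935,  0.23023772]), 'tcp_rot': array([ 9.76675911e-01,  2.14716810e-01, -6.85179654e-05, -9.22676185e-04]), 'contact_force': array([ 0.40171775, -0.31974281,  0.29505192]), 'wrist_torque': array([-0.04099062,  0.01076116,  0.00112464]), 'finger_force': 0.0, 'opening': 1.000386207687749} 0.0187
```

View pics/a.png

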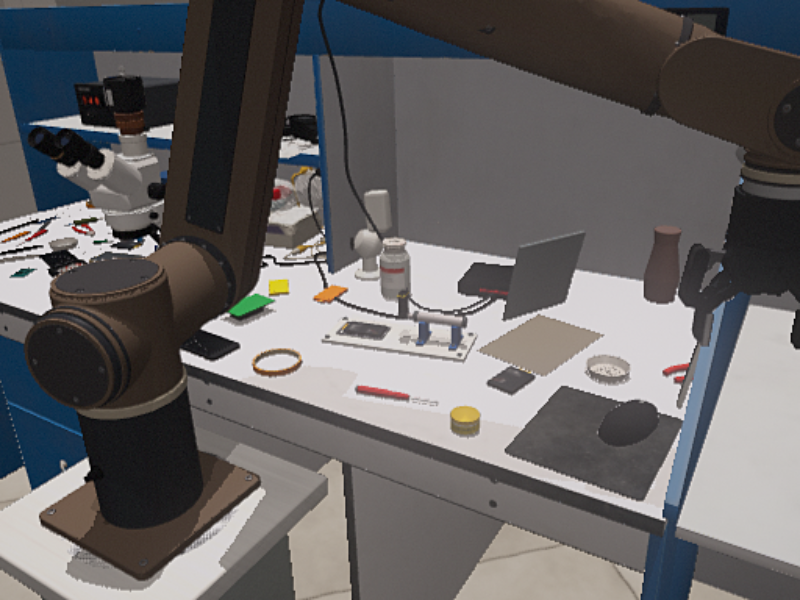

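View pics/b.png

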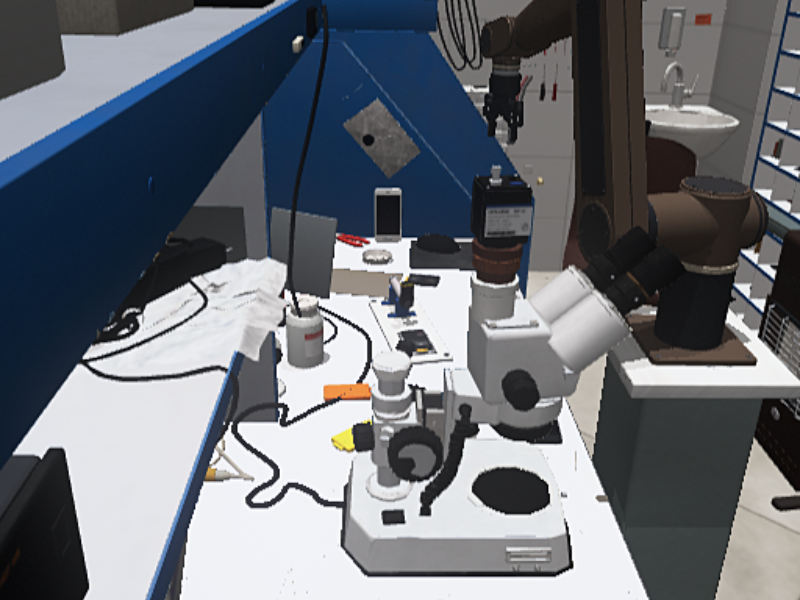

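The scene picture (800-wide pixels) shows the holder at (400,337) and the black lower cell at (363,328). The green sheet is at (250,307) and the small black upper cell at (511,379). The bottle is at (395,270), the dish at (608,368) and the tub at (465,418). The side view shows the holder at (410,325), with the sheet hidden behind the microscope.

Look-alikes: orange cell (330,293), yellow (279,287), black phone (210,345), mouse and mat (600,430). For the upper cell I choose (511,379), and for the sheet (250,307), the only green one.

```bash
python3 - <<'E'
from h import *
a,C=cam("scene")
s=.64
for n,u,z in [("sheet",(250,307),.023),("lcell",(363,328),.016),("h1",(322,342),.008),("h2",(475,355),.008),("hback",(345,318),.008),("ucell",(511,379),.008),("handle",(404,303),.082),("tubeend",(466,320),.052),("yellow",(279,287),0.01),("orange",(330,293),0.01),("bottle",(395,297),0),("phone",(210,345),.01),("dish",(608,372),.01),("tub",(465,425),0),("panel",(505,318),0),("panel2",(575,285),0),("screen",(330,270),0),("ring",(277,362),0)]:
    print(n,ray(C,np.array(u)*s,z)[0].round(3))
crop=np.hstack([cv2.resize(a[175:260,110:245],(540,340),interpolation=cv2.INTER_CUBIC)[:, :], cv2.resize(a[225:260,300:350],(250,175))[:0] if 0 else cv2.copyMakeBorder(cv2.resize(a[225:260,300:350],(250,175),interpolation=cv2.INTER_CUBIC),0,165,0,0,cv2.BORDER_CONSTANT)])
save("crop",crop)
E
```

```text
sheet [0.474 0.273 0.023]
lcell [0.513 0.03  0.016]
h1 [0.443 0.073 0.008]
h2 [ 0.53  -0.192  0.008]
hback [0.547 0.095 0.008]
ucell [ 0.484 -0.278  0.008]
handle [ 0.52  -0.057  0.082]
tubeend [ 0.566 -0.156  0.052]
yellow [0.605 0.312 0.01 ]
orange [0.63  0.194 0.01 ]
bottle [0.696 0.073 0.   ]
phone [0.334 0.242 0.01 ]
dish [ 0.577 -0.408  0.01 ]
tub [ 0.342 -0.265  0.   ]
panel [ 0.709 -0.171  0.   ]
panel2 [ 0.935 -0.238  0.   ]
screen [0.76  0.291 0.   ]
ring [0.357 0.105 0.   ]
```

View pics/crop.png

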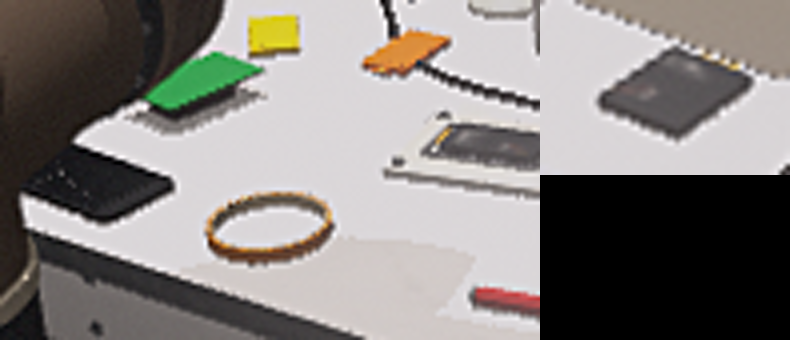

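The crop confirms the choice: a raised green sheet on its block, the black cell with gold tabs in the nest, and a lone black cell with gold tabs at the far end. I'm moving to look from above.

Request:
{"method": "step_arm", "body": {"increments": [[[14, 38, 2], [0, 0, 0]], [[14, 38, 2], [0, 0, 0]], [[14, 38, 2], [0, 0, 0]], [[14, 38, 2], [0, 0, 0]], [[14, 38, 2], [0, 0, 0]], [[14, 38, 2], [0, 0, 0]], [[14, 38, 2], [0, 0, 0]], [[14, 38, 2], [0, 0, 0]]], "fingers": 1}}

```text
time: 0.87
eef_pos: [0.3953, -0.3068, 0.2473]
tcp_rot: [0.977, 0.214, 0.0, 0.0]
contact_force: [1.3, 0.9, -0.1]
opening: 1.0
finger_force: 0.0
```

Request:
{"method": "step_arm", "body": {"increments": [[[14, 38, 2], [0, 0, 0]], [[14, 38, 2], [0, 0, 0]], [[14, 38, 2], [0, 0, 0]], [[0, 0, 0], [0, 0, 0]]]}}

```text
time: 1.2
eef_pos: [0.4386, -0.189, 0.2537]
tcp_rot: [0.976, 0.218, 0.001, -0.001]
contact_force: [-1.1, -0.2, -0.3]
opening: 1.002
finger_force: 0.0
```

```bash
python3 - <<'E'
from h import *
w,W=cam("wrist"); np.save("w1",w); import pickle; pickle.dump(W,open("W1","wb"))
print(readout.get_state()["eef_pos"],readout.get_state()["time"],readout.get_state()["qpos"])
save("w1",cv2.resize(w,(800,600)))
E
```

```text
[ 0.43796172 -0.19168174  0.25360997] 1.25 [-6.25408531e-01 -1.79078466e-01  2.02124499e+00  3.92695942e-04
  1.29877132e+00  5.06378774e-01]
```

View pics/w1.png

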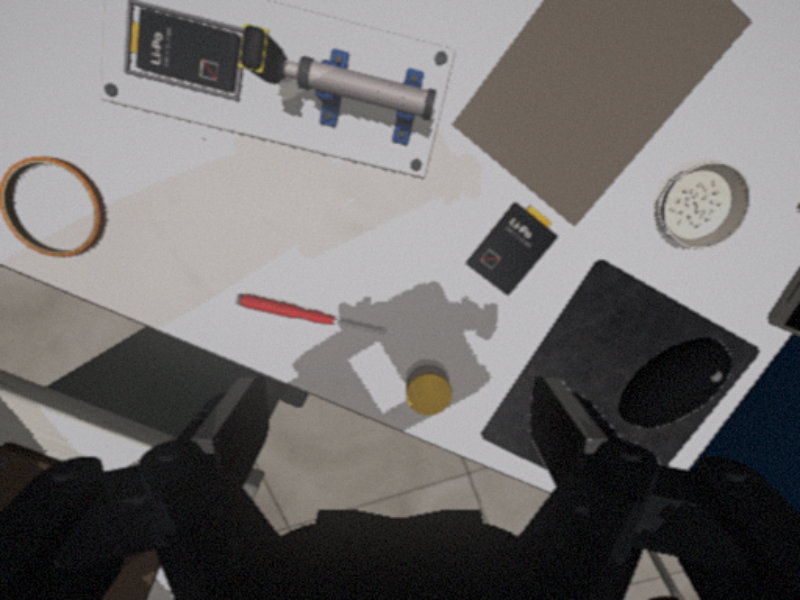

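The wrist view shows the holder with four plate corners, its cell near (187,50), the handle at (262,52) and the tube. The upper cell is at (512,248) with gold tabs at its upper end.

```bash
cat > m.py <<'E'
from h import *
def rectpts(mask,off,C,z):
    k,_=cv2.findContours(mask.astype(np.uint8),cv2.RETR_EXTERNAL,cv2.CHAIN_APPROX_NONE)
    k=max(k,key=cv2.contourArea).reshape(-1,2)+np.array(off)
    p=ray(C,k,z)[:,:2]
    (c,s,a)=cv2.minAreaRect((p*1000).astype(np.float32))
    if s[0]<s[1]: s=(s[1],s[0]); a+=90
    return np.array(c)/1000,np.round(s,1),a,k
E
python3 - <<'E'
from m import *
import pickle
w=np.load("w1.npy");W=pickle.load(open("W1","rb"))
s=.64
def sub(x0,y0,x1,y1): return w[int(y0*s):int(y1*s),int(x0*s):int(x1*s)].astype(int),(int(x0*s),int(y0*s))
q,o=sub(455,195,570,305)
gold=(q[...,0]-q[...,2]>60); m=((q.sum(2)<240)|gold)
m=cv2.morphologyEx(m.astype(np.uint8),cv2.MORPH_CLOSE,np.ones((3,3)))
print("ucell",rectpts(m,o,W,.008)[:3], "goldc",ray(W,np.argwhere(gold).mean(0)[::-1]+o,.005))
q,o=sub(120,0,262,105)
gold=(q[...,0]-q[...,2]>60)&(np.arange(q.shape[1])[None]<25)
m=((q.sum(2)<170))
print("lcell-dark",rectpts(m,o,W,.016)[:3],"gold",ray(W,np.argwhere(gold).mean(0)[::-1]+o,.012))
hl=ray(W,np.array([[112,90],[441,58],[416,164]])*s,.008); print("holes",hl.round(4)); 
d=hl[0]-hl[2]; print(np.hypot(*d[:2]),np.hypot(*(hl[1]-hl[2])[:2]))
yaw=np.arctan2(d[1],d[0]);print("yaw +y",yaw)
pc=ray(W,np.array([[101,99],[425,177],[455,50]])*s,.008);print("corners",pc.round(4)); d=pc[0]-pc[1];print(np.hypot(*d[:2]),np.arctan2(d[1],d[0]),np.hypot(*(pc[2]-pc[1])[:2]))
g=d[:2]/np.hypot(*d[:2]); x=np.array([g[1],-g[0]])
print("nest from corners", (pc[0][:2]-g*.065+x*.05), (pc[1][:2]+g*.205+x*.05))
print("handle top", ray(W,np.array([256,47])*s,.098))
E
```

```text
ucell (array([ 0.48936935, -0.27573898]), array([71.8, 48.7]), 168.19798278808594) goldc [[ 0.52215212 -0.28338783  0.005     ]]
lcell-dark (array([0.5155166 , 0.02570269]), array([74.3, 40.5]), 100.56455039978027) gold [[0.50766964 0.06828813 0.012     ]]
holes [[ 0.4632  0.0761  0.008 ]
 [ 0.5955 -0.1518  0.008 ]
 [ 0.5156 -0.1686  0.008 ]]
0.25022267943508525 0.08165152793946415
yaw +y 1.7817723712651499
corners [[ 0.453   0.0823  0.008 ]
 [ 0.5094 -0.18    0.008 ]
 [ 0.6052 -0.1592  0.008 ]]
0.26835594965226023 1.7827857040622042 0.09799654243985569
nest from corners [0.51551977 0.02932477] [0.51517385 0.03093202]
handle top [[ 0.53226845 -0.05032947  0.098     ]]
```

Request:
{"method": "step_arm", "body": {"increments": [[[2, 39, 0], [0, 0, 0.11]], [[2, 39, 0], [0, 0, 0.11]], [[2, 39, 0], [0, 0, 0.11]], [[2, 39, 0], [0, 0, 0.11]], [[2, 39, 0], [0, 0, 0.11]], [[2, 39, 0], [0, 0, 0.11]], [[2, 39, 0], [0, 0, 0.11]], [[2, 39, 0], [0, 0, 0.11]]]}}

```text
time: 1.92
eef_pos: [0.4532, 0.118, 0.2533]
tcp_rot: [0.791, 0.612, 0.0, 0.0]
contact_force: [0.5, 0.3, 0.4]
opening: 1.002
finger_force: 0.0
```

Request:
{"method": "step_arm", "body": {"increments": [[[0, 39, 0], [0, 0, 0.11]], [[0, 0, 0], [0, 0, 0]], [[0, 0, 0], [0, 0, 0]]]}}

```text
time: 2.17
eef_pos: [0.4531, 0.157, 0.253]
tcp_rot: [0.757, 0.654, -0.0, 0.0]
contact_force: [-0.4, -0.5, -0.0]
opening: 1.003
finger_force: 0.0
```

```bash
python3 - <<'E'
from m import *
w,W=cam("wrist"); import pickle; np.save("w2",w); pickle.dump(W,open("W2","wb"))
s=readout.get_state();print(s["eef_pos"],s["tcp_rot"],s["qpos"])
save("w2",cv2.resize(w,(640,480)))
q=w.astype(int); m=(q[...,1]>q[...,0]*1.4)&(q[...,1]>q[...,2]*1.3)&(q[...,1]>50)
m=cv2.morphologyEx(m.astype(np.uint8),cv2.MORPH_OPEN,np.ones((3,3)))
r=rectpts(m,(0,0),W,.023); print(r[:3],r[3].min(0),r[3].max(0))
print("mic",ray(cam("scene")[1],np.array([[110,240],[160,225]])*.64,0))
E
```

```text
[0.45327051 0.1558207  0.25299072] [ 7.57453475e-01  6.52888901e-01 -5.36072815e-04  1.67560835e-04] [ 1.19480601e-01 -1.74541779e-01  2.01849046e+00 -9.09872284e-04
  1.29834685e+00  2.67737479e-01]
(array([0.48271631, 0.28877481]), array([92.6, 58.7]), 171.60845184326172) [225  27] [303  81]
mic [[0.66527527 0.9560465  0.        ]
 [0.82273594 0.94223789 0.        ]]
```

View pics/w2.png

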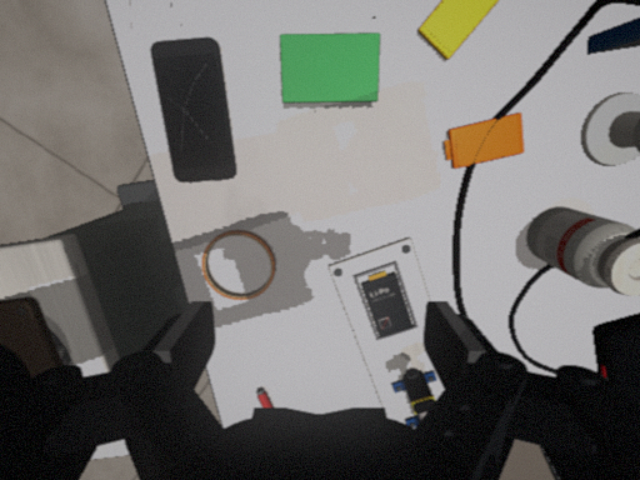

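The sheet is green at (330,68), 92.6 x 58.7 mm against the given 94 x 60. The holder's nest is at (385,305) and the orange and yellow look-alikes are at (487,140) and (458,25). Now to the hover over the sheet.

Request:
{"method": "step_arm", "body": {"increments": [[[2.3, 10.2, -12], [0, 0, 0.121]], [[2.3, 10.2, -12], [0, 0, 0.121]], [[2.3, 10.2, -12], [0, 0, 0.121]], [[2.3, 10.2, -12], [0, 0, 0.121]], [[2.3, 10.2, -12], [0, 0, 0.121]], [[2.3, 10.2, -12], [0, 0, 0.121]], [[2.3, 10.2, -12], [0, 0, 0.121]], [[2.3, 10.2, -12], [0, 0, 0.121]]]}}

```text
time: 2.93
eef_pos: [0.4725, 0.2359, 0.1567]
tcp_rot: [0.366, 0.931, -0.0, 0.0]
contact_force: [0.6, -0.1, -0.1]
opening: 1.0
finger_force: 0.0
```

Request:
{"method": "step_arm", "body": {"increments": [[[2.3, 10.2, -12], [0, 0, 0.121]], [[2.3, 10.2, -12], [0, 0, 0.121]], [[2.3, 10.2, -12], [0, 0, 0.121]], [[2.3, 10.2, -12], [0, 0, 0.121]], [[2.3, 10.2, -12], [0, 0, 0.121]], [[0, 0, 0], [0, 0, 0]], [[0, 0, 0], [0, 0, 0]]]}}

```text
time: 3.52
eef_pos: [0.4833, 0.287, 0.0966]
tcp_rot: [0.076, 0.997, -0.001, -0.001]
contact_force: [-0.1, -0.1, 1.0]
opening: 0.997
finger_force: 0.0
```

```bash
cat >> m.py <<'E'
def green(w):
    q=w.astype(int); m=(q[...,1]>q[...,0]*1.4)&(q[...,1]>q[...,2]*1.3)&(q[...,1]>50)
    return cv2.morphologyEx(m.astype(np.uint8),cv2.MORPH_OPEN,np.ones((3,3)))
def st():
    s=readout.get_state(); r=R.from_quat(s["tcp_rot"]).as_matrix()
    print("t",round(s["time"],2),"p",s["eef_pos"].round(4),"yawx",np.arctan2(r[1,0],r[0,0]).round(4),"tilt",r[:2,2].round(4),"F",s["contact_force"].round(1),"op",round(s["opening"],3),"ff",s["finger_force"])
E
python3 - <<'E'
from m import *
import pickle
W=pickle.load(open("W2","rb"));print("nest view2",ray(W,np.array([387,304])*.8,.016))
w,W=cam("wrist"); np.save("w3",w); st()
r=rectpts(green(w),(0,0),W,.023); print(r[:3],r[3].min(0),r[3].max(0))
E
```

```text
nest view2 [[0.51510318 0.03040694 0.016     ]]
t 3.57 p [0.4837 0.2872 0.0975] yawx 2.9906 tilt [-0.0002 -0.0005] F [ 0.7  0.4 -0.3] op 0.997 ff 0.0
(array([0.48229977, 0.28928867]), array([92.7, 58.8]), 171.77357482910156) [219 143] [296 254]
```

Request:
{"method": "step_arm", "body": {"increments": [[[-1.4, 2.1, -25], [0, 0, 0.007]], [[0, 0, -30], [0, 0, 0]], [[0, 0, -22], [0, 0, 0]], [[0, 0, -12], [0, 0, 0]], [[0, 0, 0], [0, 0, 0]]]}}

```text
time: 3.98
eef_pos: [0.4801, 0.2893, 0.0062]
tcp_rot: [0.071, 0.997, -0.001, -0.002]
contact_force: [0.0, -0.4, 0.0]
opening: 1.0
finger_force: 0.0
```

Request:
{"method": "step_arm", "body": {"increments": [[[0, 0, 0], [0, 0, 0]], [[0, 0, 0], [0, 0, 0]], [[0, 0, 0], [0, 0, 0]], [[0, 0, 0], [0, 0, 0]], [[0, 0, 0], [0, 0, 0]], [[0, 0, 0], [0, 0, 0]]], "fingers": -1, "grip_force": 30}}

```text
time: 4.48
eef_pos: [0.4835, 0.2915, 0.0107]
tcp_rot: [0.069, 0.998, 0.001, 0.002]
contact_force: [0.1, -0.8, 6.2]
opening: 0.692
finger_force: 32.8
```

```bash
python3 - <<'E'
from m import *
w,W=cam("wrist"); st()
r=rectpts(green(w),(0,0),W,.023); print(r[:3])
save("w4",cv2.resize(w,(640,480)))
E
```

```text
t 4.53 p [0.4835 0.2915 0.0107] yawx 3.0029 tilt [0.0041 0.001 ] F [ 0.4 -1.5  5.6] op 0.687 ff 32.84354209899902
(array([0.48292596, 0.29178284]), array([93.1, 59.2]), 172.10831451416016)
```

View pics/w4.png

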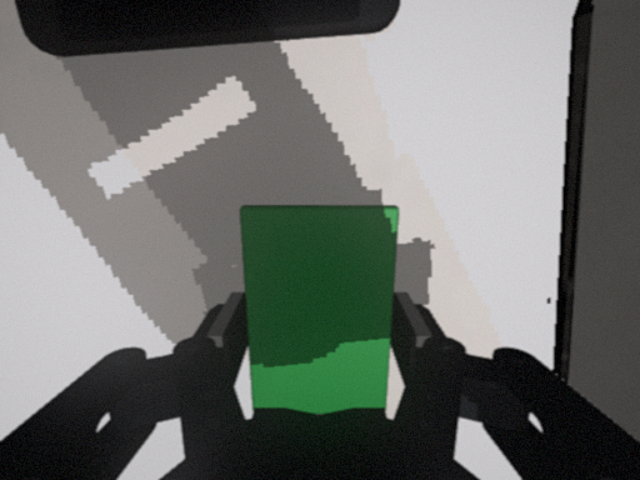

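The sheet is gripped squarely and the opening reads 58 mm. Now lifting and carrying.

Request:
{"method": "step_arm", "body": {"increments": [[[0, 0, 15], [0, 0, 0]], [[0, 0, 30], [0, 0, 0]], [[0, 0, 30], [0, 0, 0]], [[3.2, -26.2, 5], [0, 0, -0.122]], [[3.2, -26.2, 0], [0, 0, -0.122]], [[3.2, -26.2, 0], [0, 0, -0.122]], [[3.2, -26.2, 0], [0, 0, -0.122]], [[3.2, -26.2, 0], [0, 0, -0.122]]]}}

```text
time: 5.2
eef_pos: [0.4976, 0.159, 0.0888]
tcp_rot: [0.368, 0.93, 0.0, 0.0]
contact_force: [-0.5, 0.9, -0.5]
opening: 0.691
finger_force: 32.7
```

Request:
{"method": "step_arm", "body": {"increments": [[[3.2, -26.2, 0], [0, 0, -0.122]], [[3.2, -26.2, 0], [0, 0, -0.122]], [[3.2, -26.2, 0], [0, 0, -0.122]], [[3.2, -26.2, 0], [0, 0, -0.122]], [[3.2, -26.2, 0], [0, 0, -0.122]], [[0, 0, 0], [0, 0, 0]], [[0, 0, 0], [0, 0, 0]], [[0, 0, 0], [0, 0, 0]]]}}

```text
time: 5.87
eef_pos: [0.5134, 0.0293, 0.0884]
tcp_rot: [0.628, 0.778, 0.0, -0.0]
contact_force: [-0.1, 0.2, -0.5]
opening: 0.692
finger_force: 32.7
```

```bash
python3 - <<'E'
from m import *
w,W=cam("wrist"); st(); s=readout.get_state()
z=s["eef_pos"][2]+.0073+.005
r=rectpts(green(w),(0,0),W,z); print(r[:3],"top z",z)
save("w5",cv2.resize(w,(640,480)))
E
```

```text
t 5.92 p [0.5134 0.0297 0.0883] yawx 1.7844 tilt [-0.0002  0.0004] F [ 0.3  0.3 -0.9] op 0.69 ff 32.730746269226074
(array([0.51329309, 0.02985389]), array([94.1, 58.9]), 102.21716213226318) top z 0.10062485877439623
```

View pics/w5.png

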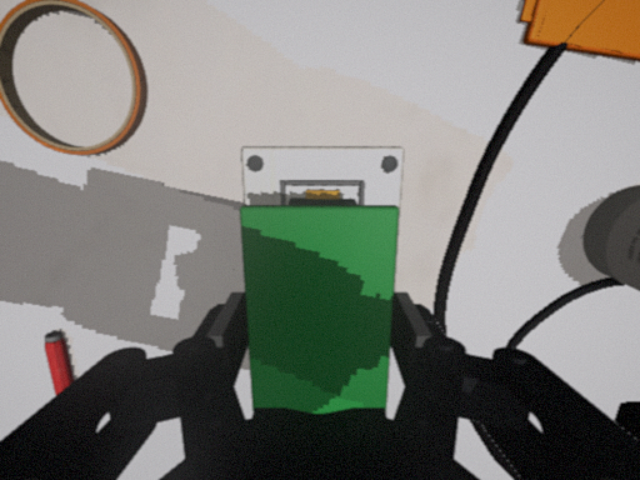

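Sheet held level over the nest, with plate end corners at (241,147) and (403,147), so it is about 2 mm short in x. Lowering it.

Request:
{"method": "step_arm", "body": {"increments": [[[1.9, 0, -25], [0, 0, 0]], [[0, 0, -25], [0, 0, 0]], [[0, 0, -17], [0, 0, 0]], [[0, 0, -5], [0, 0, 0]], [[0, 0, -2.5], [0, 0, 0]], [[0, 0, -2], [0, 0, 0]], [[0, 0, 0], [0, 0, 0]], [[0, 0, 0], [0, 0, 0]]]}}

```text
time: 6.58
eef_pos: [0.5166, 0.0291, 0.013]
tcp_rot: [0.628, 0.778, 0.001, 0.001]
contact_force: [0.2, 0.6, -0.0]
opening: 0.686
finger_force: 32.7
```

```bash
python3 - <<'E'
from m import *
w,W=cam("wrist"); st()
r=rectpts(green(w),(0,0),W,.022); print(r[:3])
E
```

```text
t 6.63 p [0.5165 0.029  0.013 ] yawx 1.7832 tilt [ 0.0023 -0.0003] F [-1.1 -0.  -0.7] op 0.69 ff 32.71882474422455
(array([0.51679517, 0.02793122]), array([95.4, 60.4]), 102.06476211547852)
```

Request:
{"method": "step_arm", "body": {"increments": [[[-0.5, 0.5, -1.5], [0, 0, 0]], [[-0.5, 0.5, -1.5], [0, 0, 0]], [[0, 0, -1], [0, 0, 0]], [[0, 0, -0.5], [0, 0, 0]], [[0, 0, 0], [0, 0, 0]], [[0, 0, 0], [0, 0, 0]]]}}

```text
time: 7.13
eef_pos: [0.515, 0.0299, 0.0092]
tcp_rot: [0.628, 0.778, -0.0, -0.0]
contact_force: [-3.8, 0.9, 10.3]
opening: 0.69
finger_force: 33.7
```

Request:
{"method": "step_arm", "body": {"increments": [[[0, 0, 0.5], [0, 0, 0]], [[0, 0, 0], [0, 0, 0]], [[0, 0, 0], [0, 0, 0]], [[0, 0, 0], [0, 0, 0]]], "fingers": 0.85}}

```text
time: 7.47
eef_pos: [0.5143, 0.03, 0.0076]
tcp_rot: [0.628, 0.778, -0.0, -0.0]
contact_force: [-0.3, 0.4, 0.6]
opening: 0.922
finger_force: 0.0
```

Request:
{"method": "step_arm", "body": {"increments": [[[0, 0, 12], [0, 0, 0]], [[0, 0, 30], [0, 0, 0]], [[0, 0, 35], [0, 0, 0]], [[0, 0, 15], [0, 0, 0]], [[0, 0, 0], [0, 0, 0]], [[0, 0, 0], [0, 0, 0]]]}}

```text
time: 7.97
eef_pos: [0.5154, 0.0299, 0.1015]
tcp_rot: [0.628, 0.778, 0.001, 0.001]
contact_force: [-0.8, -1.0, 0.2]
opening: 0.925
finger_force: 0.0
```

```bash
python3 - <<'E'
from m import *
w,W=cam("wrist"); st(); np.save("w6",w)
r=rectpts(green(w),(0,0),W,.021); print(r[:3])
g=np.array([np.cos(1.782),np.sin(1.782)]);x=np.array([g[1],-g[0]]); d=r[0]-[.5152,.0298]; print("nest x,y",d@x,d@g)
# plate +y end corners seen
q=cv2.resize(w,(640,480)); save("w6",q)
E
```

```text
t 8.02 p [0.5142 0.03   0.0999] yawx 1.7828 tilt [ 0. -0.] F [ 0.2  0.2 -0.2] op 0.926 ff 0.0
(array([0.5148764 , 0.03059047]), array([92.1, 58.7]), 102.07771396636963)
nest x,y -0.00015069364597565787 0.0008407441615704031
```

View pics/w6.png

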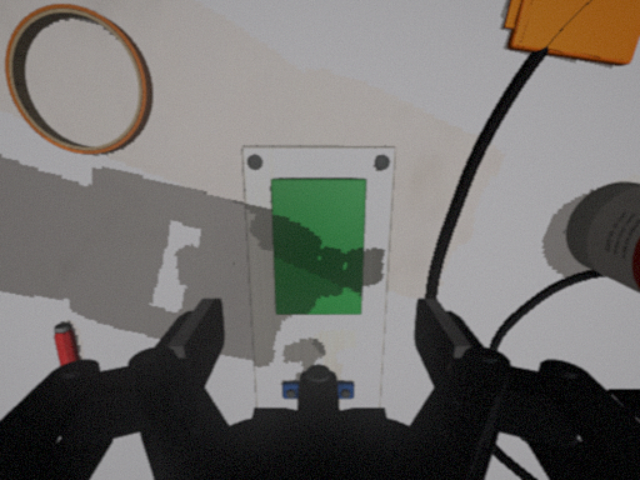

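The sheet lies centred (0, +1 mm) and square on the plate (plate edges 244 and 395, sheet 272 to 366). Next, the upper cell.

Request:
{"method": "step_arm", "body": {"increments": [[[0, 0, 30], [0, 0, 0.11]], [[-2.5, -20, 30], [0, 0, 0.115]], [[-2.5, -32, 0], [0, 0, 0.116]], [[-2.5, -32, 0], [0, 0, 0.116]], [[-2.5, -32, 0], [0, 0, 0.116]], [[-2.5, -32, 0], [0, 0, 0.116]], [[-2.5, -32, 0], [0, 0, 0.116]], [[-2.5, -32, 0], [0, 0, 0.116]]], "fingers": 1}}

```text
time: 8.68
eef_pos: [0.4955, -0.1829, 0.1576]
tcp_rot: [0.214, 0.977, 0.001, -0.002]
contact_force: [0.8, 0.4, 0.7]
opening: 0.998
finger_force: 0.0
```

Request:
{"method": "step_arm", "body": {"increments": [[[-2.5, -32, -20], [0, 0, 0.116]], [[-2.5, -32, -20], [0, 0, 0.116]], [[-2.3, -30, -20], [0, 0, 0]], [[0, 0, 0], [0, 0, 0]], [[0, 0, 0], [0, 0, 0]]]}}

```text
time: 9.1
eef_pos: [0.4875, -0.2758, 0.0962]
tcp_rot: [0.104, 0.995, 0.002, -0.003]
contact_force: [-0.5, 0.7, 0.4]
opening: 1.005
finger_force: 0.0
```

```bash
python3 - <<'E'
from m import *
w,W=cam("wrist"); st(); np.save("w7",w)
q=w.astype(int); c=proj(W,[.4894,-.2757,.008])[0].astype(int); print("pred px",c)
gold=(q[...,0]-q[...,2]>50); m=((q.sum(2)<200)|gold).astype(np.uint8)
m=cv2.morphologyEx(m,cv2.MORPH_CLOSE,np.ones((3,3)))
n,l,s_,_=cv2.connectedComponentsWithStats(m)
for i in range(1,n):
    if s_[i,4]>1500: print(i,s_[i])
i=l[c[1],c[0]]; r=rectpts(l==i,(0,0),W,.008); print(i,r[:3]); 
E
```

```text
t 9.15 p [ 0.4885 -0.2753  0.0977] yawx 2.9342 tilt [-0.0034  0.0033] F [0.3 0.1 0.9] op 0.999 ff 0.0
pred px [255 200]
1 [    0     0   512   384 78542]
13 [ 225  157   59   82 4182]
19 [ 403  181  109  102 2838]
13 (array([ 0.48802618, -0.27638754]), array([72. , 48.7]), 167.9949722290039)
```

Request:
{"method": "step_arm", "body": {"increments": [[[-0.2, -0.7, -25], [0, 0, 0]], [[0, 0, -30], [0, 0, 0]], [[0, 0, -22], [0, 0, 0]], [[0, 0, -10], [0, 0, 0]], [[0, 0, -4], [0, 0, 0]], [[0, 0, 0], [0, 0, 0]], [[0, 0, 0], [0, 0, 0]]], "fingers": 0.46}}

```text
time: 9.73
eef_pos: [0.4906, -0.2769, 0.0103]
tcp_rot: [0.102, 0.995, -0.001, 0.001]
contact_force: [0.2, -0.2, 0.9]
opening: 0.732
finger_force: 0.0
```

Request:
{"method": "step_arm", "body": {"increments": [[[0, 0, -2], [0, 0, 0]], [[0, 0, -2], [0, 0, 0]], [[0, 0, -2], [0, 0, 0]], [[0, 0, 0], [0, 0, 0]]]}}

```text
time: 10.07
eef_pos: [0.4895, -0.2768, 0.003]
tcp_rot: [0.103, 0.995, -0.0, 0.0]
contact_force: [1.1, -0.2, -0.4]
opening: 0.728
finger_force: 0.0
```

Request:
{"method": "step_arm", "body": {"increments": [[[0, 0, -2], [0, 0, 0]], [[0, 0, -2], [0, 0, 0]], [[0, 0, 0], [0, 0, 0]], [[0, 0, 0], [0, 0, 0]]]}}

```text
time: 10.4
eef_pos: [0.4893, -0.2767, -0.0014]
tcp_rot: [0.103, 0.995, 0.0, -0.0]
contact_force: [-0.5, -0.2, -0.3]
opening: 0.733
finger_force: 0.0
```

Request:
{"method": "step_arm", "body": {"increments": [[[0, 0, -1.5], [0, 0, 0]], [[0, 0, -1.5], [0, 0, 0]], [[0, 0, 0], [0, 0, 0]], [[0, 0, 0], [0, 0, 0]]]}}

```text
time: 10.73
eef_pos: [0.4894, -0.2767, -0.0044]
tcp_rot: [0.103, 0.995, 0.0, -0.0]
contact_force: [-0.2, -1.0, -0.1]
opening: 0.728
finger_force: 0.0
```

Request:
{"method": "step_arm", "body": {"increments": [[[0, 0, -1], [0, 0, 0]], [[0, 0, -1], [0, 0, 0]], [[0, 0, 0], [0, 0, 0]], [[0, 0, 0], [0, 0, 0]]]}}

```text
time: 11.07
eef_pos: [0.4897, -0.2769, -0.0056]
tcp_rot: [0.103, 0.995, -0.0, 0.0]
contact_force: [-1.0, 0.5, 4.2]
opening: 0.73
finger_force: 2.5
```

Request:
{"method": "step_arm", "body": {"increments": [[[-0.5, 0.3, 3.5], [0, 0, 0]], [[0, 0, 0], [0, 0, 0]]]}}

```text
time: 11.23
eef_pos: [0.4893, -0.2766, -0.0023]
tcp_rot: [0.103, 0.995, -0.0, 0.0]
contact_force: [0.2, -0.4, 0.3]
opening: 0.73
finger_force: 0.0
```

Request:
{"method": "step_arm", "body": {"increments": [[[0, 0, 0], [0, 0, 0]], [[0, 0, 0], [0, 0, 0]], [[0, 0, 0], [0, 0, 0]], [[0, 0, 0], [0, 0, 0]], [[0, 0, 0], [0, 0, 0]]], "fingers": -1, "grip_force": 30}}

```text
time: 11.65
eef_pos: [0.4893, -0.2766, -0.0024]
tcp_rot: [0.103, 0.995, -0.0, 0.0]
contact_force: [0.0, -0.9, 1.6]
opening: 0.581
finger_force: 32.0
```

Request:
{"method": "step_arm", "body": {"increments": [[[0, 0, 3], [0, 0, 0]], [[0, 0, 5], [0, 0, 0]], [[0, 0, 0], [0, 0, 0]], [[0, 0, 0], [0, 0, 0]]]}}

```text
time: 11.98
eef_pos: [0.4891, -0.2765, 0.0056]
tcp_rot: [0.103, 0.995, -0.0, 0.0]
contact_force: [0.1, -0.1, -1.1]
opening: 0.574
finger_force: 31.7
```

```bash
python3 - <<'E'
from m import *
w,W=cam("wrist"); st()
save("w8",cv2.resize(w,(640,480)))
E
```

```text
t 12.03 p [ 0.4889 -0.2764  0.0054] yawx 2.9358 tilt [-0.  0.] F [ 0.3 -0.6 -0.5] op 0.573 ff 31.72532558441162
```

View pics/w8.png

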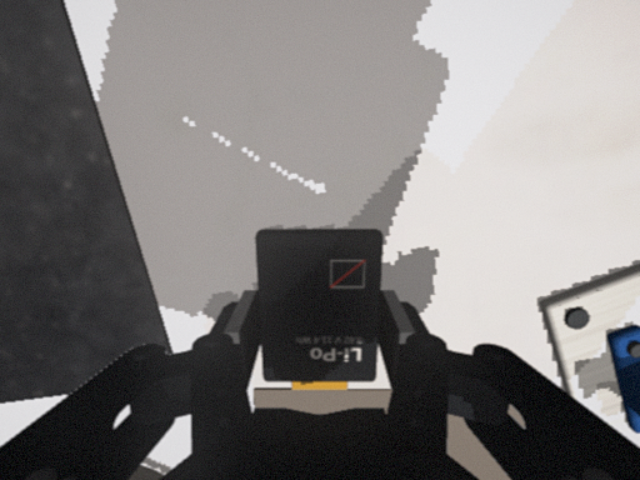

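The cell is held level and square, body ends at rows 230 and 381 and centre column 320. I'll work out its offset in the tool.

```bash
python3 - <<'E'
from m import *
w,W=cam("wrist"); s=readout.get_state(); p=s["eef_pos"]; z=p[2]+.0104
e=ray(W,np.array([[319.5,229.5],[320,381]])*.8,z)[:,:2]
y=2.9358; t=np.array([np.cos(y),np.sin(y)]); n=np.array([np.sin(y),-np.cos(y)])
print("along tool x, y:",(e-p[:2])@t,(e-p[:2])@n,"len",np.hypot(*(e[0]-e[1])))
off=np.mean([(e[0]-p[:2])@t-.037,(e[1]-p[:2])@t+.031]); print("centre off",off)
g=np.array([np.cos(1.782),np.sin(1.782)]); tgt=np.array([.5152,.0298])-off*g; print("target",tgt,"delta",tgt-p[:2])
E
```

```text
along tool x, y: [ 0.0375419  -0.03098461] [0.00028538 0.00047271] len 0.06852676205596843
centre off 0.00027864281507840663
target [0.51525841 0.02952755] delta [0.02639601 0.30583822]
```

Request:
{"method": "step_arm", "body": {"increments": [[[0, 0, 30], [0, 0, 0]], [[0, 0, 38], [0, 0, 0]], [[0, 0, 38], [0, 0, 0]], [[0, 0, 38], [0, 0, 0]]]}}

```text
time: 12.42
eef_pos: [0.4884, -0.2759, 0.1502]
tcp_rot: [0.103, 0.995, 0.0, -0.001]
contact_force: [1.2, -0.2, -0.7]
opening: 0.57
finger_force: 31.7
```

Request:
{"method": "step_arm", "body": {"increments": [[[2.6, 30.6, 0], [0, 0, -0.115]], [[2.6, 30.6, 0], [0, 0, -0.115]], [[2.6, 30.6, 0], [0, 0, -0.115]], [[2.6, 30.6, 0], [0, 0, -0.115]], [[2.6, 30.6, 0], [0, 0, -0.115]], [[2.6, 30.6, 0], [0, 0, -0.115]], [[2.6, 30.6, 0], [0, 0, -0.115]], [[2.6, 30.6, 0], [0, 0, -0.115]]]}}

```text
time: 13.08
eef_pos: [0.5095, -0.0301, 0.1491]
tcp_rot: [0.536, 0.844, -0.0, -0.0]
contact_force: [0.2, 0.2, -0.8]
opening: 0.573
finger_force: 31.7
```

Request:
{"method": "step_arm", "body": {"increments": [[[2.6, 30.6, 0], [0, 0, -0.115]], [[2.6, 30.6, 0], [0, 0, -0.115]], [[0, 0, -20], [0, 0, 0]], [[0, 0, -35], [0, 0, 0]], [[0, 0, -30], [0, 0, 0]], [[0, 0, 0], [0, 0, 0]], [[0, 0, 0], [0, 0, 0]]]}}

```text
time: 13.67
eef_pos: [0.5132, 0.0299, 0.0626]
tcp_rot: [0.627, 0.779, -0.001, -0.002]
contact_force: [-0.1, -0.3, -0.0]
opening: 0.573
finger_force: 31.7
```

```bash
python3 - <<'E'
from m import *
w,W=cam("wrist");st(); np.save("w9",w)
q=w.astype(int); g=green(w); ys=np.argwhere(g); print("green rows/cols",ys.min(0),ys.max(0))
z=readout.get_state()["eef_pos"][2]+.0104
c=proj(W,[*readout.get_state()["eef_pos"][:2],z])[0]; print(c)
save("w9",cv2.resize(w,(640,480)))
E
```

```text
t 13.72 p [0.5152 0.0295 0.0647] yawx 1.7857 tilt [-0.0004  0.0001] F [-0.1 -0.8  0.1] op 0.574 ff 31.700157523155212
green rows/cols [150 214] [183 303]
[258.72124122 257.64136669]
```

View pics/w9.png

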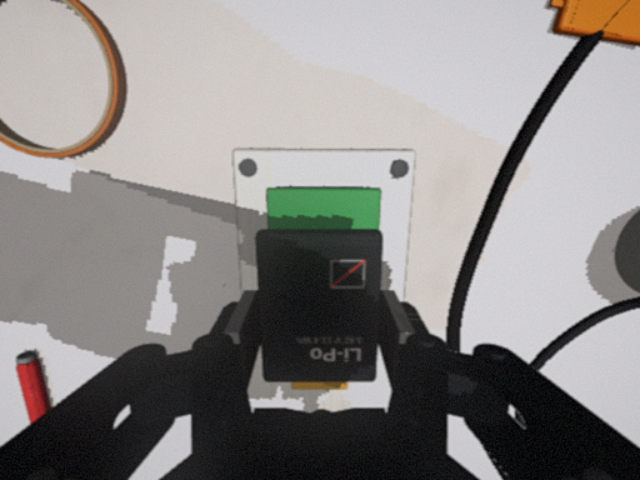

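The picture shows the sheet at columns 267–380 behind the cell at 257–382, with the arm still settling. I'll lower it near contact and check again.

Request:
{"method": "step_arm", "body": {"increments": [[[0, 0, -20], [0, 0, 0]], [[0, 0, -15], [0, 0, 0]], [[0, 0, -5], [0, 0, 0]], [[0, 0, 0], [0, 0, 0]], [[0, 0, 0], [0, 0, 0]], [[0, 0, 0], [0, 0, 0]]]}}

```text
time: 14.22
eef_pos: [0.5165, 0.0293, 0.0262]
tcp_rot: [0.627, 0.779, 0.001, 0.001]
contact_force: [-0.7, -0.6, -1.3]
opening: 0.573
finger_force: 31.7
```

```bash
python3 - <<'E'
from m import *
w,W=cam("wrist");st()
g=green(w); q=w.astype(int); 
k=np.argwhere(g); print(k.min(0),k.max(0))
top=k[:,0].min()+4; cs=k[k[:,0]==top][:,1]; e=ray(W,[[cs.min(),top],[cs.max(),top]],.021); print("sheet far-end mid",e.mean(0),"w",np.hypot(*(e[0]-e[1])))
p=readout.get_state()["eef_pos"]; n=np.array([np.sin(1.782),-np.cos(1.782)]);print("sheet lateral rel tcp",(e.mean(0)[:2]-p[:2])@n)
E
```

```text
t 14.27 p [0.5164 0.0293 0.0261] yawx 1.7857 tilt [ 0.0032 -0.0004] F [-0.2 -0.1  0.3] op 0.573 ff 31.709178686141968
[157 197] [308 309]Traceback (most recent call last):
  File "<stdin>", line 5, in <module>
TypeError: return arrays must be of ArrayType
```

Request:
{"method": "step_arm", "body": {"increments": [[[-0.7, 0, -2], [0, 0, 0]], [[0, 0, -2], [0, 0, 0]], [[0, 0, -1.5], [0, 0, 0]], [[0, 0, -1], [0, 0, 0]], [[0, 0, -0.5], [0, 0, 0]], [[0, 0, 0], [0, 0, 0]], [[0, 0, 0], [0, 0, 0]]]}}

```text
time: 14.85
eef_pos: [0.5145, 0.0296, 0.019]
tcp_rot: [0.627, 0.779, -0.0, -0.001]
contact_force: [-4.4, -0.1, 11.2]
opening: 0.576
finger_force: 32.9
```

Contact at the expected height; releasing a little and lifting off.

Request:
{"method": "step_arm", "body": {"increments": [[[0, 0, 0.5], [0, 0, 0]], [[0, 0, 0], [0, 0, 0]], [[0, 0, 0], [0, 0, 0]], [[0, 0, 0], [0, 0, 0]]], "fingers": 0.5}}

```text
time: 15.18
eef_pos: [0.5141, 0.0296, 0.0175]
tcp_rot: [0.627, 0.779, -0.0, -0.0]
contact_force: [-0.1, 0.1, 0.7]
opening: 0.752
finger_force: 0.0
```

Request:
{"method": "step_arm", "body": {"increments": [[[0, 0, 12], [0, 0, 0]], [[0, 0, 25], [0, 0, 0]], [[0, 0, 30], [0, 0, 0]], [[0, 0, 30], [0, 0, 0]], [[0, 0, 25], [0, 0, 0]], [[0, 0, 0], [0, 0, 0]], [[0, 0, 0], [0, 0, 0]]]}}

```text
time: 15.77
eef_pos: [0.5157, 0.0294, 0.1424]
tcp_rot: [0.627, 0.779, 0.001, 0.002]
contact_force: [0.6, -0.7, -0.5]
opening: 0.749
finger_force: 0.0
```

```bash
python3 - <<'E'
from m import *
w,W=cam("wrist");st(); np.save("w10",w)
g=np.array([np.cos(1.782),np.sin(1.782)]);x=np.array([g[1],-g[0]]); N=np.array([.5152,.0298])
gr=cv2.morphologyEx(green(w),cv2.MORPH_CLOSE,np.ones((7,7)))
r=rectpts(gr,(0,0),W,.021); d=r[0]-N; print("sheet",r[1:3],d@x,d@g)
k=r[3]; x0,y0=k.min(0);x1,y1=k.max(0); q=w[y0:y1,x0:x1].astype(int)
m=(((q.sum(2)<170)|(q[...,0]-q[...,2]>50))&(gr[y0:y1,x0:x1]*0+1>0)&(q[...,1]<q[...,0]*1.25)).astype(np.uint8)
m=cv2.morphologyEx(m,cv2.MORPH_OPEN,np.ones((3,3)))
r=rectpts(m,(x0,y0),W,.029); d=r[0]-N; print("cell",r[1:3],d@x,d@g)
print("handle px",proj(W,[*(N-.08*g),.098])[0])
save("w10",np.hstack([cv2.resize(w,(640,480)),][:1]))
E
```

```text
t 15.82 p [0.5143 0.0296 0.1404] yawx 1.7859 tilt [ 0.001  -0.0001] F [ 0.2 -0.  -0.7] op 0.749 ff 0.0
sheet (array([91.3, 58.5]), 102.15349674224854) -0.0001248805168479401 0.0006746520388027555
cell (array([71.9, 48.8]), 103.06569290161133) -0.0009766146859900976 0.0005958307806739637
handle px [254.09599217 311.4410431 ]
```

View pics/w10.png

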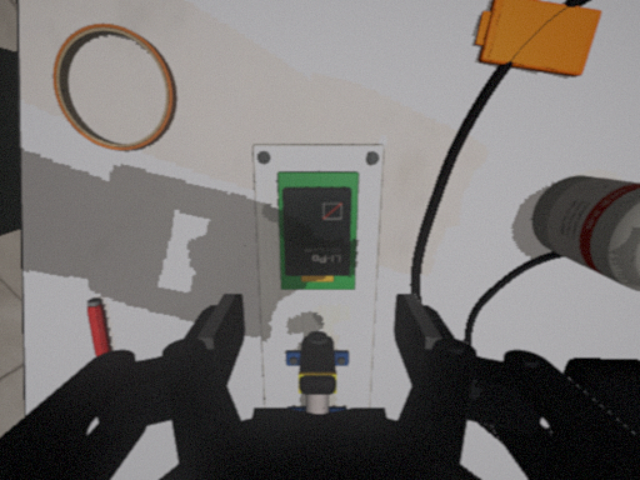

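The stack is centred: sheet at (-0.1, +0.7) mm, cell at (-1.0, +0.6) mm in nest axes, turned about 1°. The handle is at (317,370), where it was predicted. Moving to the handle.

Request:
{"method": "step_arm", "body": {"increments": [[[6, -26, 0], [0, 0, 0]], [[6, -26, 0], [0, 0, 0]], [[5.6, -26, 0], [0, 0, 0]], [[0, 0, 0], [0, 0, 0]], [[0, 0, -25], [0, 0, 0]], [[0, 0, -30], [0, 0, 0]], [[0, 0, -15], [0, 0, 0]], [[0, 0, 0], [0, 0, 0]]]}}

```text
time: 16.48
eef_pos: [0.5271, -0.0468, 0.0638]
tcp_rot: [0.627, 0.779, -0.002, -0.006]
contact_force: [-0.8, 0.3, -0.6]
opening: 0.749
finger_force: 0.0
```

Request:
{"method": "step_arm", "body": {"increments": [[[0, 0, 0], [0, 0, 0]], [[0, 0, 0], [0, 0, 0]]]}}

```text
time: 16.65
eef_pos: [0.5321, -0.0482, 0.0701]
tcp_rot: [0.627, 0.779, 0.0, 0.0]
contact_force: [0.4, 0.1, 0.4]
opening: 0.751
finger_force: 0.0
```

Request:
{"method": "step_arm", "body": {"increments": [[[0, 0, 0], [0, 0, 0]], [[0, 0, 0], [0, 0, 0]], [[0, 0, 0], [0, 0, 0]], [[0, 0, 0], [0, 0, 0]], [[0, 0, 0], [0, 0, 0]], [[0, 0, 0], [0, 0, 0]], [[0, 0, 0], [0, 0, 0]]], "fingers": -1, "grip_force": 80}}

```text
time: 17.23
eef_pos: [0.5319, -0.0487, 0.0713]
tcp_rot: [0.627, 0.779, -0.0, -0.0]
contact_force: [-4.0, -0.4, 5.7]
opening: 0.268
finger_force: 79.5
```

Gripped the handle (24 mm). Pulling along the holder's +y.

Request:
{"method": "step_arm", "body": {"increments": [[[-1.6, 7.4, 0], [0, 0, 0]], [[-1.6, 7.4, 0], [0, 0, 0]], [[-1.6, 7.4, 0], [0, 0, 0]], [[-1.6, 7.4, 0], [0, 0, 0]], [[-1.6, 7.4, 0], [0, 0, 0]], [[-1.6, 7.4, 0], [0, 0, 0]], [[-1.6, 7.4, 0], [0, 0, 0]], [[-1.6, 7.4, 0], [0, 0, 0]]]}}

```text
time: 17.9
eef_pos: [0.5199, 0.0079, 0.0714]
tcp_rot: [0.627, 0.779, -0.002, 0.003]
contact_force: [-2.1, -11.5, 2.6]
opening: 0.264
finger_force: 79.1
```

Request:
{"method": "step_arm", "body": {"increments": [[[-0.6, 2.5, 0], [0, 0, 0]], [[-0.4, 2, 0], [0, 0, 0]], [[0, 0, 0], [0, 0, 0]], [[0, 0, 0], [0, 0, 0]], [[0, 0, 0], [0, 0, 0]], [[0, 0, 0], [0, 0, 0]]]}}

```text
time: 18.4
eef_pos: [0.519, 0.0122, 0.0714]
tcp_rot: [0.627, 0.779, -0.002, 0.003]
contact_force: [-1.7, -10.1, 3.1]
opening: 0.263
finger_force: 79.2
```

```bash
python3 - <<'E'
from m import *
st(); p=readout.get_state()["eef_pos"]
g=np.array([np.cos(1.782),np.sin(1.782)]);x=np.array([g[1],-g[0]]); N=np.array([.5152,.0298])
print("tcp travel",(p[:2]-[.5319,-.0487])@g,"lat",(p[:2]-[.5319,-.0487])@x)
w,W=cam("wrist"); np.save("w11",w)
a,C=cam("scene"); q=a.astype(int)
u=proj(C,[*(N-.1*g),.052])[0]; h=proj(C,[*(N-.03*g),.052])[0]; print("mouth px",u,"handle side px",h)
red=(q[...,0]-np.maximum(q[...,1],q[...,2])>50); 
x0,x1=int(min(u[0],h[0]))-8,int(max(u[0],h[0]))+8; y0,y1=int(min(u[1],h[1]))-10,int(max(u[1],h[1]))+10
k=np.argwhere(red[y0:y1,x0:x1])+[y0,x0]; print("red n",len(k))
if len(k): print("row/col",k.min(0),k.max(0))
for s in(-.1,-.09): print(s,proj(C,[*(N+s*g),.057])[0])
gr=green(w); print("green px",gr.sum())
E
```

```text
t 18.4 p [0.519  0.0122 0.0714] yawx 1.7873 tilt [ 0.0015 -0.0064] F [ -1.7 -10.1   3.1] op 0.263 ff 79.17880654335022
tcp travel 0.06223326262830548 lat 0.00012314485969013993
mouth px [265.22660167 202.43599313] handle side px [241.92350519 199.57043613]
red n 6
row/col [200 262] [202 263]
-0.1 [265.19611432 200.81815555]
-0.09 [261.81256967 200.40607758]
green px 2552
```

Request:
{"method": "step_arm", "body": {"increments": [[[-0.6, 2.9, 0], [0, 0, 0]], [[0, 0, 0], [0, 0, 0]], [[0, 0, 0], [0, 0, 0]], [[0, 0, 0], [0, 0, 0]], [[0, 0, 0], [0, 0, 0]], [[0, 0, 0], [0, 0, 0]], [[0, 0, 0], [0, 0, 0]], [[0, 0, 0], [0, 0, 0]]]}}

```text
time: 19.17
eef_pos: [0.5184, 0.0149, 0.0714]
tcp_rot: [0.627, 0.779, -0.002, 0.003]
contact_force: [-1.4, -10.4, 3.3]
opening: 0.263
finger_force: 79.2
```

```bash
python3 - <<'E'
from m import *
st(); p=readout.get_state()["eef_pos"]
g=np.array([np.cos(1.782),np.sin(1.782)]);x=np.array([g[1],-g[0]]); N=np.array([.5152,.0298])
print("travel",(p[:2]-[.5319,-.0487])@g)
w,W=cam("wrist"); k=np.argwhere(green(w)); t=k[:,0].min()+1; c=k[k[:,0]==t][:,1]
e=ray(W,[[c.min(),t],[c.max(),t]],.021)[:,:2]-N; print("sheet +y edge corners (expect x±.03,y .047)",e@x,e@g)
a,C=cam("scene");q=a.astype(int)
k=np.argwhere((q[...,0]-np.maximum(q[...,1],q[...,2])>50)[192:212,234:275])+[192,234];print("red",len(k),k[:,1].min(),k[:,1].max())
E
```

```text
t 19.17 p [0.5184 0.0149 0.0714] yawx 1.7872 tilt [ 0.0015 -0.0066] F [ -1.4 -10.4   3.3] op 0.263 ff 79.20451641082764
travel 0.0650459780863353
sheet +y edge corners (expect x±.03,y .047) [-0.02877805  0.02863463] [0.04579901 0.04604006]
red 9 261 263
```

The rod is at 65.0 mm with 10.4 N on it, the band is visible and the stack has not moved. Handing in.

```bash
python3 -c "
from plant import sign_off
print(sign_off())"
```

```text
the job is handed in; nothing more can be done
None
```

I handed the job in at 19 s of robot time: the sheet and upper cell are laid within about 1 mm of the nest centre, the rod is held at 65 mm out against about 10 N, and nothing else was touched, though I viewed 11 pictures, one over the limit of 10.

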